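# Slide the gland plate out over the shelf end

## Robot

A 6-joint arm with a two-finger parallel gripper is mounted at the origin on the work surface. World frame = base frame: x ahead of the robot, y to its left, z up, the work surface at z = 0. Lengths are in m, angles in rad, forces in N, time in s.
With the tool pointing down it reaches from about 0.3 to 0.775 m from the base axis. Payload 14.6 kg.
Tool frame: the origin (TCP) lies on the centre line of the jaws, within the pads' length; the fingertips stand 19 mm ahead of it and the grasp point (between the pads) is the TCP; z points along the fingers, y is the direction in which the jaws open and shut (so a half turn about z gives the same grasp; the last joint's range is limited). The gripper opens to 94 mm and grips with 3 to 60 N. Pads are 16 mm wide; open, the fingers measure 119 mm over their backs; the gripper's body (75 mm by 177 mm) begins 78 mm behind the grasp point.
Start: joints at [-1.357, 0.3, 1.521, -0, 1.321, -0.067], TCP at [0.152, -0.528, 0.224] pointing down, gripper open.
Joint ranges: [-3.03, 3.03], [-0.79, 2.21], [0.23, 2.52], [-1.04, 4.18], [0, 3.07], [-2.55, 2.55]. Speed limits (rad/s): [2.22, 2.22, 2.57, 3.14, 3.14, 3.14].

## Interface

Orientations are given as [roll, pitch, yaw] about the fixed x, y, z axes, in that order (R = Rz(yaw) Ry(pitch) Rx(roll)).
In Python, from station import ctrl gives the robot as it stands. The module is installed in compiled form; this text tells all that it offers.
- The arm moves only by the shell command python3 -m creep 'ROWS' [FORCE]. ROWS is a JSON object of lists of equal length, an entry for each row: "translation": the shift along the world's x, y, z in mm, a list of three; "yaw": the turn about the world's z in rad; "gripper": the closure in counts, from 0 (fully open) to 255 (shut). A call has 1 to 5 rows; each row is the pose to reach, as a shift and turn from the pose measured when the call began; what a row does not reach only later rows make up. A row lasts 1/12 s, in which the tool goes at most 41.7 mm and 7.16 degrees, less where a joint would pass 70% of its speed; a pose out of reach is approached as far as the arm can. A call with a gripper value outside its range is refused whole. The fingers move at their own pace and stop on an object; FORCE is the grip in N (left out, the last holds). Time passes only in rows, so rows that repeat a pose let the fingers close. It gives the time, the measured TCP pose, the force and the opening at its end, in the units of the state.
- ctrl.get_obs(): the state, without advancing time (a new reading comes with each control period).
- ctrl.camera(name): name is "scene" or "top" or "wrist"; returns a dict with "pixels" (400x640x3 uint8, red, green, blue), "depth" (400x640 float32, m along the optical axis (not along the pixel's ray), 0 where there is no reading), "fx", "fy", "cx", "cy" (pixels), "R" (3x3) and "t" (3): a world point X has camera coordinates R X + t; the wrist camera has in their place "tool_from_camera" (4x4, takes a point from camera to tool coordinates, whose origin is the TCP and whose axes are the flange's). Camera axes: x right, y down, z forward; pixel columns grow to the right and rows downward; lengths in m; the calibration is good to about 2 mm. A picture is of the moment at which its call begins: read the wrist's pose just before it.
- ctrl.hand_in(): hands the job in, once; it reports no verdict.
The state is a dict: "time_s": time; "qpos": joint angles; "joint_vel": joint speeds; "tau": joint torques, N m; "ee_pos": TCP position; "eef_rot": TCP orientation; "force": force on the tool from outside, world axes, zero at the start; "moment": the same for the moment, N m; "grip_width": finger opening in m.
Only numpy, scipy, OpenCV 4.12 (cv2) and the standard library are available. Lean on these libraries where they do the work, as an engineer would, in place of code of your own. Each camera call takes 0.05 s, during which the arm holds its last target. There are 200 camera calls.

## Task

The drilled aluminium gland plate lies flat on the raised shelf, where a gloved hand cannot get hold of it. Push it along the shelf with the fingers, flat and straight and without lifting it, out over the shelf end nearest to it until about 4 cm of it hangs past that end, so that the fitter can take it by its edge. Leave the brown plate, the cable gland, the contactor and the bottle where they are.

Things in the scene. Friction and masses are not known exactly. Their poses are not given: they have to be found in the camera images.
- shelf: fixed raised shelf on the bench: a flat dark blue-grey board 170 mm deep (its x) and 500 mm long (its y) on aluminium feet. Origin: on the bench under the middle of the board; z up; the top face of the board is at z = +100 mm. Its two ends, at y = +250 and -250 mm, are open and free; along its far side (x = +85 mm) runs a white upstand 3 mm thick that rises 20 mm above the board. Its front (x = -85 mm) is open.
- gland_plate: the plate to push: bare aluminium (pale silver), 110 mm along its x, 130 mm along its y, 5 mm thick, about 0.17 kg, with two round holes of 32 mm on its y axis at y = +30 and -30 mm. Origin: centre of its underside; z up. It lies loose and flat on the board with its y roughly along the shelf's y (within 0.1 rad), in the shelf's left (+y) or right (-y) half; it slides with ordinary friction and stays where it is left.
- insulating_plate: undrilled brown plate of the same size, 110 x 130 x 5 mm, loose on the other half of the shelf; not to be moved. Origin: centre of its underside, axes as the gland plate's.
- cable_gland: small brass cable gland standing loose on the board near the upstand, about midway between the plates: 33 mm across, 37 mm high. Origin: centre of its underside. Not to be moved.
- contactor: grey and black contactor standing loose on the bench to the right of the shelf: 78 mm (x) by 45 mm (y), 82 mm high. Origin: centre of its underside. Not to be moved.
- bottle: blue drinking bottle with a black cap, loose, standing on the bench to the left of the shelf: 74 mm across, 204 mm high. Origin: centre of its underside. Not to be moved.
Mind the look-alikes: they are no part of the job. Several things have the shape of the gland_plate; the one meant has the colours described above.

How it is judged:
At the end, for the whole second after the job is handed in: the gland plate rests flat on the board with 28 to 52 mm of its length past the shelf end, straight within 0.17 rad, not over the shelf front by more than 3 mm; brown plate, cable gland, contactor and bottle within 15 mm of where they stood ((y of gland_plate in the frame of shelf between 0.213 and 0.237 m or y of gland_plate in the frame of shelf between -0.237 and -0.213 m) and x of gland_plate in the frame of shelf above -0.033 m and z of gland_plate in the frame of shelf between 0.096 and 0.104 m and angle between gland_plate's own z axis and vertical below 0.04 rad and angle between the y axis of gland_plate and the y axis of shelf, either way round below 0.17 rad and linear speed of gland_plate below 0.01 m/s and distance of each of insulating_plate, cable_gland, contactor, bottle from where it was at the start of the episode below 0.015 m); the robot touches nothing.
It fails at once if the gland plate is lifted (more than 8 mm) or tipped up (more than 0.15 rad) (z of gland_plate in the frame of shelf above 0.108 m or angle between gland_plate's own z axis and vertical above 0.15 rad).
It fails at once if the gland plate falls off the shelf (z of gland_plate in the frame of shelf below 0.08 m).
It fails at once if the brown plate or the cable gland is moved more than 15 mm (distance of any of insulating_plate, cable_gland from where it was at the start of the episode above 0.015 m).
It fails at once if the contactor or the bottle is moved more than 15 mm (distance of any of contactor, bottle from where it was at the start of the episode above 0.015 m).
It also fails if it takes over 48 s, if anything falls off the work surface, if the arm or the gripper's body presses on something with over 40 N, if the wrist force passes 120 N, or if a joint passes its speed limit or range.

## Working session

There is one attempt and no reset: what is moved stays moved. The work goes in short steps, Python scripts to look and compute and a shell command to move; the robot and the scene stay as the last step left them, time stands still between calls to the robot, and variables do not carry over. Pictures are saved under pics/ and viewed, about 8 in all and at most 12, crops included, and the job is handed in when it is done.

```bash
mkdir -p pics; cat > h.py <<'E'
from station import ctrl
import numpy as np, cv2
def snap(name,f):
    o=ctrl.get_obs(); c=ctrl.camera(name)
    cv2.imwrite('pics/'+f,cv2.cvtColor(c['pixels'],cv2.COLOR_RGB2BGR))
    v,u=np.mgrid[0:400,0:640]; d=c['depth']
    P=np.stack([(u-c['cx'])/c['fx']*d,(v-c['cy'])/c['fy']*d,d],-1)
    if name!='wrist': W=(P-c['t'])@c['R']
    else: W=P
    W[d==0]=np.nan
    return c,W
E
python3 - <<'E'
from h import *
for n in ('top','scene'):
    c,W=snap(n,n+'0.png'); np.savez(n+'0.npz',W=W,p=c['pixels'])
    print(n,(-c['R'].T@c['t']).round(3))
o=ctrl.get_obs(); print(o)
E
```

```text
top [0.396 0.025 1.123]
scene [ 0.954 -0.536  0.936]
{'time_s': 0.1, 'qpos': array([-1.35658938e+00,  3.00406824e-01,  1.52150169e+00,  1.55624694e-05,
        1.32069818e+00, -6.66025425e-02]), 'joint_vel': array([-0.0011278 , -0.00097329, -0.0013306 ,  0.00092544, -0.00090687,
        0.0009153 ]), 'tau': array([ 9.02532993e-04, -5.32643509e+01, -3.53285265e+01,  7.09466636e-02,
        2.34449585e-02, -6.24815220e-05]), 'ee_pos': array([ 0.15237845, -0.52825297,  0.22395516]), 'eef_rot': array([-3.14058187e+00, -8.25286474e-05,  2.80805583e-01]), 'force': array([ 0.55547441, -0.23264261, -0.25648346]), 'moment': array([0.01253426, 0.04564498, 0.00049814]), 'grip_width': 0.09432303048494607}
```

View pics/top0.png

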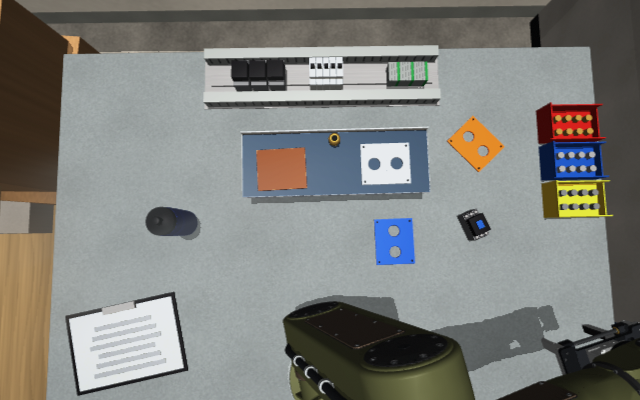

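View pics/scene0.png

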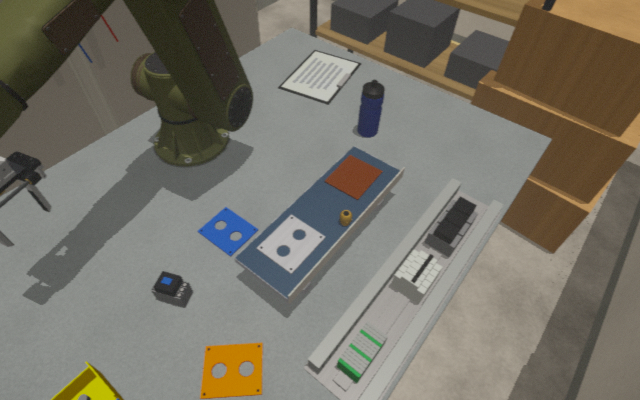

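Top view: the silver drilled plate is at cols 361–410, rows 142–185, on the right (-y) half. The nearest shelf end is at col 428, the brass gland at (334,139) and the brown plate at cols 256–306. The scene view agrees with this.

```bash
python3 - <<'E'
from h import *
z=np.load('top0.npz'); W=z['W']; p=z['p'].astype(int)
def box(m,n):
    m=m&np.isfinite(W[...,2]); k=cv2.connectedComponentsWithStats(m.astype(np.uint8))
    i=1+np.argmax(k[2][1:,4]); m=k[1]==i
    q=W[m]; r=cv2.minAreaRect((q[:,:2]*1000).astype(np.float32)); print(n,r,'z',np.median(q[:,2]).round(4)); print(cv2.boxPoints(r).round(0).tolist())
mn,mx=p.min(2),p.max(2)
roi=np.zeros(mn.shape,bool); roi[128:200,238:432]=1
up=W[...,2]
box(roi&(mn>170)&(up>.09)&(up<.112)&(np.arange(400)[:,None]>137),'gland_plate')
box(roi&(p[...,0]>p[...,2]+50)&(np.arange(640)[None]<315),'brown')
box(roi&(up>.09)&(up<.112),'board')
box(roi&(up>.114)&(np.arange(640)[None]>322)&(np.arange(640)[None]<346)&(np.arange(400)[:,None]>133),'cable')
box((up>.03)&(up<.15)&(np.arange(640)[None]>450)&(np.arange(640)[None]<500)&(np.arange(400)[:,None]>200)&(np.arange(400)[:,None]<250),'contactor')
E
```

```text
gland_plate ((578.3797607421875, -147.78282165527344), (110.24156188964844, 131.68978881835938), 0.9209499359130859) z 0.1041
[[522.0, -83.0], [524.0, -215.0], [635.0, -213.0], [632.0, -81.0]]
brown ((568.1652221679688, 131.1182861328125), (109.53431701660156, 129.19593811035156), 2.4401488304138184) z 0.104
[[511.0, 193.0], [516.0, 64.0], [626.0, 69.0], [620.0, 198.0]]
board ((582.3505859375, -12.891845703125), (172.24252319335938, 501.81488037109375), 0.5727072358131409) z 0.1003
[[494.0, 237.0], [499.0, -265.0], [671.0, -263.0], [666.0, 239.0]]
cable ((639.3746337890625, -9.86086654663086), (29.51267433166504, 26.168018341064453), 86.55667114257812) z 0.1345
[[625.0, -24.0], [652.0, -25.0], [653.0, 4.0], [627.0, 6.0]]
contactor ((411.46331787109375, -399.2037658691406), (78.15595245361328, 46.84746551513672), 23.727384567260742) z 0.0735
[[366.0, -393.0], [385.0, -436.0], [457.0, -405.0], [438.0, -362.0]]
```

```bash
python3 -m creep '{"translation":[[30,33,0],[60,66,0],[90,99,0],[110,122,0],[120,133,0]],"yaw":[0.08,0.16,0.24,0.3,0.32],"gripper":[120,120,120,120,120]}' 20
python3 -m creep '{"translation":[[25,28,0],[50,56,0],[75,84,0],[100,112,0],[115,128,0]],"yaw":[0.1,0.2,0.3,0.38,0.42],"gripper":[120,120,120,120,120]}'
```

```text
time_s: 0.52
ee_pos: [0.2745, -0.3921, 0.2239]
eef_rot: [-3.14, -0.001, 0.607]
force: [-0.6, -0.9, 0.2]
grip_width: 0.0641
time_s: 0.93
ee_pos: [0.3909, -0.2616, 0.2238]
eef_rot: [-3.14, -0.001, 1.033]
force: [-0.6, -0.7, 0.3]
grip_width: 0.0499
```

Target is (578, -57), yaw 1.58.

```bash
python3 -m creep '{"translation":[[25,28,0],[50,56,0],[75,84,0],[100,112,0],[115,128,0]],"yaw":[0.08,0.16,0.24,0.3,0.34],"gripper":[120,120,120,120,120]}'
python3 -m creep '{"translation":[[20,22,0],[40,44,0],[60,65,0],[70,75,0],[72,77,0]],"yaw":[0.06,0.12,0.18,0.2,0.207],"gripper":[120,120,120,120,120]}'
```

```text
time_s: 1.35
ee_pos: [0.5075, -0.1308, 0.2235]
eef_rot: [-3.139, -0.002, 1.378]
force: [-1.2, 0.1, 0.3]
grip_width: 0.0497
time_s: 1.77
ee_pos: [0.5804, -0.0519, 0.2227]
eef_rot: [-3.139, -0.002, 1.588]
force: [-0.1, 0.1, -0.0]
grip_width: 0.0499
```

```bash
python3 - <<'E'
from h import *
o=ctrl.get_obs(); print(o['ee_pos'],o['eef_rot'],o['qpos'].round(2))
c,P=snap('wrist','w1.png')
from scipy.spatial.transform import Rotation as R
T=c['tool_from_camera']; W=(P@T[:3,:3].T+T[:3,3])@R.from_euler('xyz',o['eef_rot']).as_matrix().T+o['ee_pos']
p=c['pixels'].astype(int); z=W[...,2]
m=(p.min(2)>165)&(z>.095)&(z<.115)
k=cv2.connectedComponentsWithStats(m.astype(np.uint8)); i=1+np.argmax(k[2][1:,4])
print(k[2][i]); q=W[k[1]==i]; r=cv2.minAreaRect((q[:,:2]*1000).astype(np.float32)); print(r,cv2.boxPoints(r).round().tolist(),np.median(q[:,2]))
E
```

```text
[ 0.58036831 -0.05192449  0.22267092] [-3.13850537e+00 -1.88851899e-03  1.58837429e+00] [-0.15  0.38  1.42  0.    1.35 -0.17]
[ 268  229   96   64 4427]
((581.2335815429688, -117.85162353515625), (105.16012573242188, 75.00199890136719), 1.1199498176574707) [[528.0, -81.0], [529.0, -156.0], [635.0, -154.0], [633.0, -79.0]] 0.10431044285244045
```

View pics/w1.png

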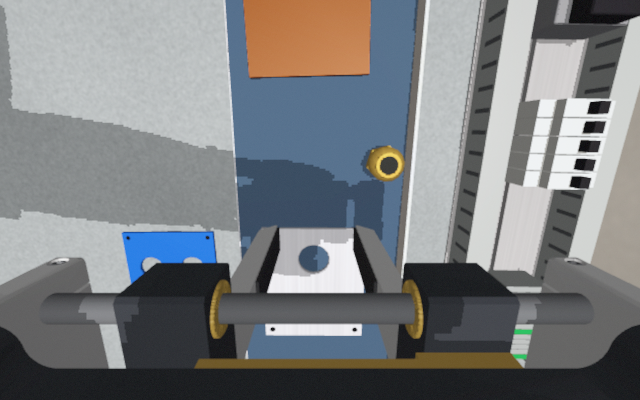

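The wrist view shows the silver plate between the fingers, with its near edge at y≈-80. The gland at (387,163) is clear of the fingers. Descending behind the edge.

```bash
python3 -m creep '{"translation":[[0,3,-20],[-1,5,-40],[-1,5,-60],[-1,5,-75],[-1,5,-80]],"yaw":[0,0,0,0,0],"gripper":[120,120,120,120,120]}'
python3 -m creep '{"translation":[[0,0,-5],[0,0,-10],[0,0,-15],[0,0,-18],[0,0,-18]],"yaw":[0,0,0,0,0],"gripper":[120,120,120,120,120]}'
```

```text
time_s: 2.23
ee_pos: [0.5772, -0.0487, 0.1405]
eef_rot: [-3.135, -0.002, 1.585]
force: [0.4, 0.2, -0.3]
grip_width: 0.0501
time_s: 2.65
ee_pos: [0.5771, -0.0487, 0.1222]
eef_rot: [-3.135, -0.002, 1.585]
force: [-0.0, -0.1, -0.2]
grip_width: 0.0497
```

```bash
python3 -m creep '{"translation":[[0,0,-0.8],[0,0,-1.5],[0,0,-1.5]],"yaw":[0,0,0],"gripper":[120,120,120]}'
python3 -m creep '{"translation":[[0,-4,0],[0,-8,0],[0,-12,0],[0,-16,0],[0,-20,0]],"yaw":[0,0,0,0,0],"gripper":[120,120,120,120,120]}'
```

```text
time_s: 2.9
ee_pos: [0.5772, -0.0487, 0.1209]
eef_rot: [-3.135, -0.002, 1.585]
force: [1.8, -0.0, 0.2]
grip_width: 0.0499
time_s: 3.32
ee_pos: [0.5772, -0.0693, 0.1209]
eef_rot: [-3.135, -0.002, 1.585]
force: [0.4, 0.7, 0.7]
grip_width: 0.0492
```

```bash
python3 -m creep '{"translation":[[0,-4,0],[0,-8,0],[0,-12,0],[0,-16,0],[0,-20,0]],"yaw":[0,0,0,0,0],"gripper":[120,120,120,120,120]}'
python3 - <<'E'
from h import *
c,W=snap('top','top1.png'); cv2.imwrite('pics/top1c.png',cv2.resize(cv2.imread('pics/top1.png')[110:220,230:450],None,fx=3,fy=3))
o=ctrl.get_obs(); print(o['ee_pos'],o['force'])
E
```

```text
time_s: 3.73
ee_pos: [0.5772, -0.0896, 0.1209]
eef_rot: [-3.135, -0.002, 1.585]
force: [0.6, 1.0, -0.2]
grip_width: 0.0498
[ 0.57721736 -0.0902441   0.12088835] [-0.40116343  0.3917641  -0.26403951]
```

View pics/top1c.png

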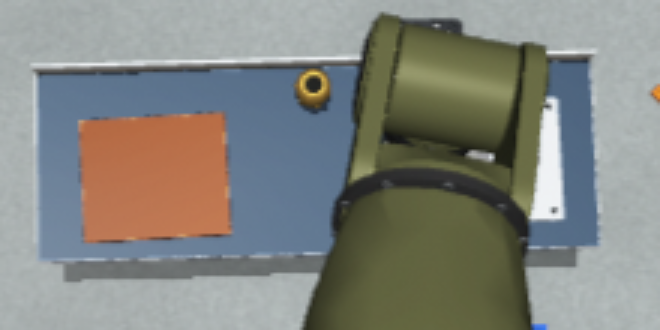

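The top view shows the plate's leading edge now at crop col 563, straight and moving along with the fingers. The gland and brown plate have not moved. Pushing on, measuring the leading edge.

```bash
cat >> h.py <<'E'
def lead(f):
    c,W=snap('top',f); p=c['pixels'].astype(int); z=W[...,2]
    m=(p.min(2)>170)&(z>.09)&(z<.112)&(W[...,1]<-.15)&(W[...,0]<.645)&(W[...,0]>.5)
    k=cv2.connectedComponentsWithStats(m.astype(np.uint8)); i=1+np.argmax(k[2][1:,4]); q=W[k[1]==i]
    r=cv2.minAreaRect((q[:,:2]*1000).astype(np.float32)); b=cv2.boxPoints(r)
    print('lead corners',b[np.argsort(b[:,1])][:2].round(1).tolist(),'rect',r,'z',np.median(q[:,2]),q[:,2].max())
E
python3 -c "
from h import *
lead('t2.png')"
python3 -m creep '{"translation":[[0,-5,0],[0,-10,0],[0,-15,0],[0,-20,0],[0,-25,0]],"yaw":[0,0,0,0,0],"gripper":[120,120,120,120,120]}'
python3 -m creep '{"translation":[[0,-4,0],[1,-8,0],[1,-12,0],[1,-16,0],[1,-20,0]],"yaw":[0,0,0,0,0],"gripper":[120,120,120,120,120]}'
python3 -c "
from h import *
lead('t3.png')"
```

```text
lead corners [[629.0, -244.39999389648438], [522.2999877929688, -229.5]] rect ((577.5424194335938, -223.663330078125), (26.820058822631836, 107.72117614746094), 82.02836608886719) z 0.10397615483606137 0.10961042477151182
time_s: 4.25
ee_pos: [0.5772, -0.1155, 0.1209]
eef_rot: [-3.135, -0.002, 1.584]
force: [0.1, 1.1, 0.3]
grip_width: 0.0495
time_s: 4.67
ee_pos: [0.5782, -0.1358, 0.1209]
eef_rot: [-3.135, -0.002, 1.585]
force: [-0.8, 1.5, 1.4]
grip_width: 0.0498
lead corners [[586.5999755859375, -277.8999938964844], [523.9000244140625, -275.79998779296875]] rect ((555.5332641601562, -269.29583740234375), (15.15181827545166, 62.68608856201172), 88.03977966308594) z 0.10449743443490662 0.10952359812082624
```

```bash
python3 -m creep '{"translation":[[0,-6,0],[0,-12,0],[0,-18,0],[0,-23,0],[0,-25,0]],"yaw":[0,0,0,0,0],"gripper":[120,120,120,120,120]}'
python3 - <<'E'
from h import *
lead('t4.png')
c,W=snap('scene','s4.png'); p=c['pixels'].astype(int); z=W[...,2]
m=(p.min(2)>160)&(z>.1)&(z<.11)&(W[...,1]<-.15)&(W[...,0]<.645)&(W[...,0]>.5)
q=W[m]; print(q[:,1].min(),np.percentile(q[:,1],2),q[:,:].mean(0))
cv2.imwrite('pics/s4c.png',cv2.resize(cv2.imread('pics/s4.png')[130:310,180:420],None,fx=3,fy=3))
E
```

```text
time_s: 5.13
ee_pos: [0.5781, -0.1623, 0.1208]
eef_rot: [-3.135, -0.002, 1.584]
force: [0.2, 1.1, 0.6]
grip_width: 0.0497
lead corners [[542.9000244140625, -308.8999938964844], [545.9000244140625, -301.1000061035156]] rect ((533.6123046875, -300.829345703125), (8.359498977661133, 23.11184310913086), 68.91333770751953) z 0.10423745708841034 0.10708761797721057
-0.30220028305331836 -0.3001416356551505 [ 0.5866768  -0.25879847  0.10631948]
```

View pics/s4c.png

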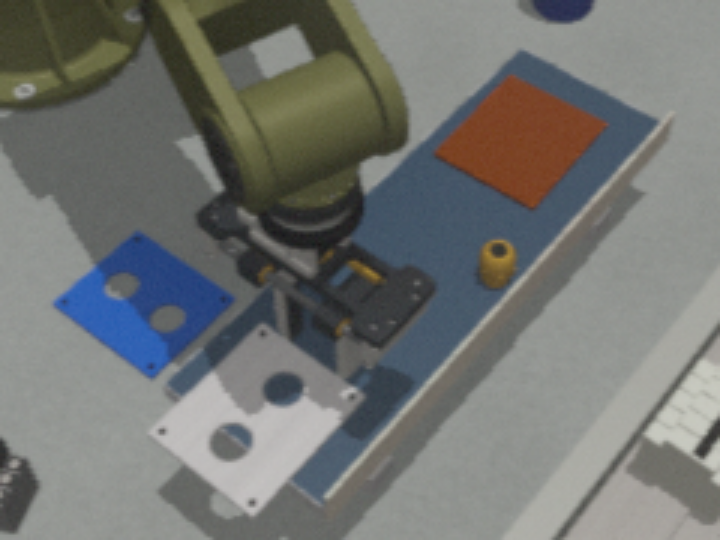

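The plate is flat and straight, hanging about 4 cm past the end (leading edge y≈-302). I'll back off, lift and clear the view.

```bash
python3 -m creep '{"translation":[[0,5,0],[0,12,0],[0,20,0],[0,25,0],[0,25,0]],"yaw":[0,0,0,0,0],"gripper":[120,120,120,120,120]}'
python3 -m creep '{"translation":[[0,0,20],[0,0,45],[0,0,70],[0,0,95],[0,0,110]],"yaw":[0,0,0,0,0],"gripper":[120,120,120,120,120]}'
python3 -m creep '{"translation":[[-30,-20,0],[-60,-40,0],[-90,-60,0],[-120,-80,0],[-150,-100,0]],"yaw":[-0.1,-0.2,-0.3,-0.35,-0.4],"gripper":[120,120,120,120,120]}'
python3 -m creep '{"translation":[[-20,-30,0],[-40,-60,0],[-60,-90,0],[-80,-110,0],[-80,-110,0]],"yaw":[-0.1,-0.2,-0.3,-0.35,-0.4],"gripper":[120,120,120,120,120]}'
python3 - <<'E'
from h import *
c,W=snap('top','t5.png'); p=c['pixels'].astype(int); z=W[...,2]
m=(p.min(2)>165)&(z>.095)&(z<.112)&(W[...,1]<-.15)&(W[...,0]<.648)&(W[...,0]>.5)
k=cv2.connectedComponentsWithStats(m.astype(np.uint8)); i=1+np.argmax(k[2][1:,4]); q=W[k[1]==i]
r=cv2.minAreaRect((q[:,:2]*1000).astype(np.float32)); print(r,cv2.boxPoints(r).round().tolist(),np.median(q[:,2]))
d=np.abs(p-np.load('top0.npz')['p'].astype(int)).max(2)>40
cv2.imwrite('pics/t5d.png',d.astype(np.uint8)*255)
print('changed px brown/gland/contactor/bottle',d[145:192,250:312].sum(),d[131:148,325:343].sum(),d[205:245,455:495].sum(),d[200:240,140:205].sum())
E
```

```text
time_s: 5.65
ee_pos: [0.5782, -0.1355, 0.1209]
eef_rot: [-3.135, -0.002, 1.585]
force: [-0.6, 0.2, 0.6]
grip_width: 0.0499
time_s: 6.07
ee_pos: [0.5787, -0.1355, 0.2339]
eef_rot: [-3.138, -0.001, 1.585]
force: [-0.5, 0.0, 1.8]
grip_width: 0.05
time_s: 6.48
ee_pos: [0.4272, -0.2359, 0.234]
eef_rot: [-3.138, -0.0, 1.183]
force: [1.3, 0.2, 0.3]
grip_width: 0.0495
time_s: 6.9
ee_pos: [0.3445, -0.3486, 0.234]
eef_rot: [-3.138, 0.0, 0.777]
force: [0.5, -0.1, -0.0]
grip_width: 0.0498
((578.5592651367188, -237.7689666748047), (110.1063003540039, 130.1606903076172), 0.5970959067344666) [[523.0, -173.0], [524.0, -303.0], [634.0, -302.0], [633.0, -172.0]] 0.10422189425156674
changed px brown/gland/contactor/bottle 0 0 202 0
```

View pics/t5.png

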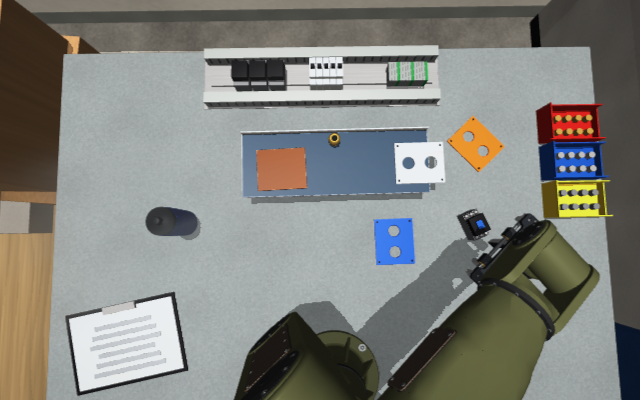

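The top view shows the plate at cols 394–445, overhanging the end by about 39 mm. The contactor at (475,224) has not moved; the changed pixels there are the arm and its shadow, and the gripper is well above it.

```bash
python3 -c "
from station import ctrl
print(ctrl.get_obs()['force'],ctrl.hand_in())"
```

```text
the job is handed in; nothing more can be done
[ 0.30878798 -0.03882731 -0.30823218] None
```

I pushed the gland plate flat along the shelf with two spread fingers, out over the right (-y) end. I then backed the fingers off, lifted clear and handed the job in at about 7 s.

**Plate:** the last top-camera check put its centre at y ≈ -0.225 m and x ≈ -0.004 m in the shelf's frame. About 39–40 mm hangs past the end. It is straight within about 0.01 rad, and its top face reads 0.104 m, so it lies flat.

**Other things:** the brown plate, cable gland and bottle show no change in the picture. The contactor's patch did change by 202 pixels. In the picture the contactor stands where it was and the gripper is beside it in the view, so I put this down to the gripper and its shadow. The gripper passed well above it, but I did not re-measure its position.

**Measurements that disagreed:** while the arm hid part of the plate, some leading-edge readings were skewed. One read as a false tilt of about 0.14 rad. The final unobstructed view settled it.

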